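# Feed a tin through the guarded date coder with a push stick

### The arm

A 7-joint arm with a two-finger parallel gripper is mounted at the origin on the work surface. World frame = base frame: x ahead of the robot, y to its left, z up, the work surface at z = 0. Lengths are in m, angles in rad, forces in N, time in s.
With the tool pointing down it reaches from about 0.4 to 0.875 m from the base axis. Payload 6.5 kg.
Tool frame: the origin (TCP) lies midway between the tips of the shut fingers; the grasp point (between the pads) lies 19 mm behind it (manip.grip_point_offset is the distance from the TCP to the grasp point, in m); z points along the fingers, y is the line along which they close (so a half turn about z gives the same grasp; the last joint's range is limited). The gripper opens to 85 mm and grips with 20 to 120 N. Pads are 22 mm wide; open, the fingers measure 114 mm over their backs; the gripper's body (76 mm by 85 mm) begins 54 mm behind the grasp point. The pads swing forward as they close: fully open they stand 13 mm farther back than shut.
Start: joints at [-1.196, 0.536, -0.004, 1.538, 0.003, 1.067, -0.071], TCP at [0.277, 0.588, 0.231] pointing down, gripper open.
Joint ranges: [-2.7, 2.7], [-0.37, 2.16], [-1.27, 1.26], [0.24, 2.4], [-1.31, 4.45], [0.19, 1.91], [-2.76, 2.76]. Speed limits (rad/s): [2.39, 2.39, 3.14, 3.14, 3.14, 3.14, 3.14].

### API

Orientations are given as a unit quaternion [w, x, y, z].
In Python, from bench import manip gives the robot as it stands. Calls block until the motion is done:
- manip.move_to(position, orientation): joint-space move of the TCP to a pose.
- manip.move_l(position, rate=0.15, attitude=None, stop_force=None): straight line of the TCP; attitude=None keeps the orientation; rate is the mean speed in m/s. With stop_force (N) it stops when the force on the tool has changed by that much, and returns True; else False.
- manip.movej(angles): joint-space move.
- manip.release() and manip.gripper_close(strength=None): open the fingers fully, or close them until they stop; strength is the grip in N (None keeps the last).
- manip.pause(seconds).
- manip.inverse_kinematics(position, orientation): joint angles nearest the present ones, or None.
- manip.get_state(): the state.
- manip.camera(name): name is "scene" or "top" or "wrist"; returns a dict with "pixels" (480x640x3 uint8, red, green, blue), "z_map" (480x640 float32, m along the optical axis (not along the pixel's ray), 0 where there is no reading), "mtx" (3x3 intrinsics, pixels), "D" ([k1, k2, p1, p2, k3] as OpenCV has them; the pictures are not rectified), "origin" and "attitude" of the camera in the world; the wrist camera has in their place "hand_eye" (4x4, takes a point from camera to tool coordinates, whose origin is the TCP and whose axes are the flange's). Camera axes: x right, y down, z forward; pixel columns grow to the right and rows downward; lengths in m; the calibration is good to about 2 mm. A picture is of the moment at which its call begins: read the wrist's pose just before it.
A pose or a line that the arm cannot do raises manip.MotionError and nothing moves.
- manip.hand_in(): hands the job in; it is judged then, once.
The state is a dict: "time": time; "joint_pos": joint angles; "qvel": joint speeds; "joint_torque": joint torques, N m; "tcp_pos": TCP position; "tcp_rot": TCP orientation; "ft_force": force on the tool from outside, world axes, zero at the start; "wrist_torque": the same for the moment, N m; "grip_width": finger opening in m; "gripper_force": force on a finger pad.
Only numpy, scipy, OpenCV 4.12 (cv2) and the standard library are available. Lean on these libraries where they do the work, as an engineer would, in place of code of your own. Each camera call takes 0.05 s, during which the arm holds its last target. There are 200 camera calls.

### The job

Take the red push stick by its handle and, with its tip behind the blue tin waiting on the date coder's bed, push the tin through under the yellow guard until the whole tin lies clear of the guard on the outfeed side. Never touch the tin with the robot itself. Then draw the stick back out and lay it down on its shoe on the open table, off the machine.

Things in the scene. Friction and masses are not known exactly. Their poses are not given: they have to be found in the camera images.
- coder: Fixed date coder. Origin at table height on the bed's middle line under the guard's middle; x = feed direction (roughly world +y), z up. Steel bed 102 mm wide, top 25 mm above the table, from x -240 to +185 mm. Fences 12 mm high along both sides, 86 mm apart inside; infeed end open. Rubber stop, face at x +173 mm. Grey box 100 mm high at x -25..+85, y -65..-135 mm.
- guard (a point): Middle of the top of the coder's yellow guard, 110 mm above the table; axes as the coder's. The guard bridges the bed, 50 mm long along the feed (25 mm either side of this point) and 122 mm wide. The opening under it is 86 mm wide and 45 mm high above the bed.
- tin: Flat blue tin, white label on its lid, 80 mm long (x, roughly along the feed), 70 wide, 28 high, about 0.2 kg, flat on the bed between the fences, its centre 80 to 130 mm before the guard's middle. Origin: centre of its underside. Stays where it is left when pushed. Green tins elsewhere are not wanted.
- push_stick: Red push stick, 0.2 kg, on the table on the robot's side of the coder, in one of three places. Shoe 240 mm long (x), 44 wide, 20 high; origin at the centre of its underside, z up, x to its black tip at +120 mm. Handle: upright block 60 long, 28 wide (y), centred at x -45 mm, from 20 to 90 mm above the underside; grip it across the 28 mm, about 65 mm up.
Not all that is in view belongs to the job. There is more than one size of the push_stick; the one meant has the size given above.

How it is judged:
On the way, in this order (a step that is already met when the one before it is completed fails the run):
1. the push stick is held by the robot, lifted off the table (height (world z) of push_stick above 0.02 m and contact force between the fingers and push_stick above 1 N), for 0.2 s.
2. the held stick's tip has followed the tin in under the guard (x of push_stick in the frame of coder above -0.14 m and y of push_stick in the frame of coder between -0.05 and 0.05 m and height (world z) of push_stick below 0.05 m and angle between the x axis of push_stick and the x axis of coder, either way round below 0.3 rad and x of tin in the frame of coder above 0.015 m and contact force between the fingers and push_stick above 1 N), for 0.1 s.
At the end, for the whole second after the job is handed in: The blue tin lies flat and still on the bed between the fences, wholly past the guard (its centre 65 to 138 mm beyond the guard's middle along the feed); the push stick stands still and upright on its shoe on the table (underside within 10 mm of the table top), off the bed, released (x of tin in the frame of coder between 0.065 and 0.138 m and y of tin in the frame of coder between -0.02 and 0.02 m and z of tin in the frame of coder between 0.02 and 0.03 m and angle between tin's own z axis and vertical below 0.1 rad and linear speed of each of tin, push_stick below 0.02 m/s and height (world z) of push_stick between -0.01 and 0.01 m and angle between push_stick's own z axis and vertical below 0.15 rad); the robot touches nothing.
It fails at once if the robot itself touches the tin (contact force between any of the fingers, the arm and tin above 0.5 N).
It also fails if it takes over 58 s, if anything falls off the work surface, if the arm or the gripper's body presses on something with over 40 N, if the wrist force passes 120 N, or if a joint passes its speed limit or range.

## Working session

There is one attempt and no reset: what is moved stays moved. The work goes in short steps, each a Python script; the robot and the scene stay as the last script left them, time stands still between calls to the robot, and variables do not carry over. Pictures are saved under pics/ and viewed, at most 10 in all, crops included, and the job is handed in when it is done.

```bash
mkdir -p pics; ls
cat > h.py <<'E'
import numpy as np, cv2
from scipy.spatial.transform import Rotation as R
from bench import manip
def Rq(q): return R.from_quat([q[1],q[2],q[3],q[0]]).as_matrix()
def qm(M):
    q=R.from_matrix(M).as_quat(); return [q[3],q[0],q[1],q[2]]
def save(c,n): cv2.imwrite('pics/'+n,c["pixels"][:,:,::-1])
def pose(c,st=None):
    if "hand_eye" in c:
        T=np.eye(4);T[:3,:3]=Rq(st["tcp_rot"]);T[:3,3]=st["tcp_pos"];T=T@np.array(c["hand_eye"]);return T[:3,:3],T[:3,3]
    a=np.array(c["attitude"]); return (Rq(a) if a.size==4 else a), np.array(c["origin"])
def rays(c,px):
    u=cv2.undistortPoints(np.array(px,float).reshape(-1,1,2),np.array(c["mtx"]),np.array(c["D"])).reshape(-1,2)
    return np.c_[u,np.ones(len(u))]
def onplane(c,px,z,st=None):
    M,o=pose(c,st); d=rays(c,px)@M.T; return o+d*((z-o[2])/d[:,2])[:,None]
def depthpts(c,px,st=None):
    M,o=pose(c,st); px=np.array(px); z=c["z_map"][px[:,1],px[:,0]]
    return o+(rays(c,px)*z[:,None])@M.T
E
python3 - <<'E'
from h import *
import pickle
d={}
for n in("top","scene"):
    c=manip.camera(n);save(c,n+'.png');d[n]=c
    print(n,c["origin"],c["attitude"],c["D"])
pickle.dump(d,open('d.pkl','wb'));s=manip.get_state();print(s["tcp_pos"],s["tcp_rot"],s["time"],manip.grip_point_offset)
E
```

```text
pics
top [0.31367621 0.00427742 0.98633207] [ 0.04486489 -0.69712296  0.71402688 -0.0466084 ] [-0.01722399  0.          0.          0.          0.        ]
scene [1.09390495 0.02889248 0.83065512] [-0.23629011  0.63912013  0.68368636 -0.2612765 ] [-0.08774894  0.          0.          0.          0.        ]
[0.27708058 0.5873433  0.23048206] [-1.37519560e-04  2.18606244e-01  9.75812826e-01 -7.86977501e-04] 0.1 0.0187
```

View pics/top.png

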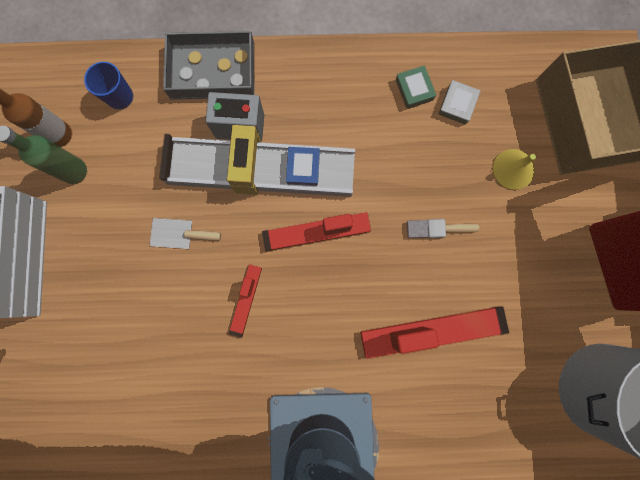

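View pics/scene.png

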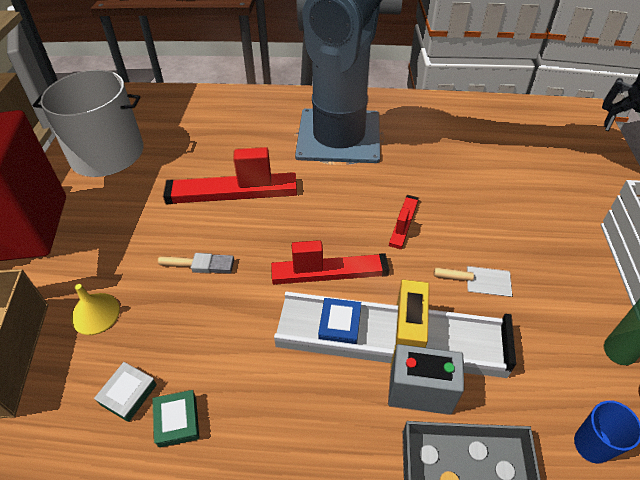

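Three red sticks: A in the middle (318,231), B small (245,300), C large (435,332) in the top view. I'll measure their sizes, plus coder, guard and tin, from depth and ray-plane intersections.

Run:
```python
from h import *
import pickle
c=pickle.load(open('d.pkl','rb'))["top"]
hsv=cv2.cvtColor(c["pixels"],cv2.COLOR_RGB2HSV);H,S,V=[hsv[:,:,i].astype(int) for i in range(3)]
vv,uu=np.mgrid[:480,:640]; P=depthpts(c,np.c_[uu.ravel(),vv.ravel()]).reshape(480,640,3)
def rect(m,z):
    v,u=np.nonzero(m); p=onplane(c,np.c_[u,v],z)
    r=cv2.minAreaRect((p[:,:2]*1000).astype(np.float32)); b=cv2.boxPoints(r)
    e=max([b[1]-b[0],b[2]-b[1]],key=np.linalg.norm)
    return np.round(r[0],1),np.round(np.sort(r[1]),1),round(float(np.degrees(np.arctan2(e[1],e[0])))%180,2),np.round(np.median(P[v,u,2]),4),len(v)
red=((H<6)|(H>174))&(S>150)&(V>60)
blk=V<60
n,l,st,ce=cv2.connectedComponentsWithStats(red.astype(np.uint8))
for i in range(1,n):
    if st[i,4]<150 or st[i,0]>560: continue
    m=cv2.dilate((l==i).astype(np.uint8),np.ones((5,5)))>0
    x,y,w,h=st[i,:4]; box=np.zeros_like(red); box[y-12:y+h+12,x-12:x+w+12]=1
    kk=blk&box&(P[:,:,2]>0.008)
    print('stick',ce[i],'top',P[l==i][:,2].max())
    zt=np.percentile(P[l==i][:,2],98); zl=np.median(P[l==i][:,2])
    sh=((l==i)&(P[:,:,2]<0.75*zl+0.25*zt))|kk
    print(' shoe+tip',rect(sh,zl)); print(' handle',rect((l==i)&(P[:,:,2]>zt-0.008),zt)); print(' tip',rect(kk,zl))
roi=np.zeros_like(red);roi[120:200,160:360]=1
print('tin',rect((H>105)&(H<125)&(S>120)&roi.astype(bool)&(P[:,:,2]>.04)&(uu>275),0.053))
print('guard',rect((H>20)&(H<35)&(S>130)&roi&(P[:,:,2]>.1),0.11))
bed=(S<60)&(V>90)&roi&(P[:,:,2]>.015)&(P[:,:,2]<.045)&(vv>128); k=cv2.morphologyEx(bed.astype(np.uint8),cv2.MORPH_OPEN,np.ones((3,3)))>0
print('bed(fence tops)',rect(k,0.037),np.percentile(P[k][:,2],[5,25,50,75,95]))
cv2.imwrite('pics/crop.png',cv2.resize(c["pixels"][120:360,150:520,::-1],None,fx=2.1,fy=2.1,interpolation=2))
```

```text
stick [318.81051036 230.18342597] top 0.9863320671976227
 shoe+tip (array([ 4.624e+02, -4.000e-01]), array([ 48. , 236.1]), 99.1, np.float64(0.0202), 1541)
 handle (array([451.6,   2.3]), array([ 42.7, 155.7]), 99.34, np.float64(0.0899), 384)
 tip (array([422.7, 109.3]), array([0.6, 7.9]), 122.72, np.float64(0.0198), 3)
stick [245.15857605 298.7162891 ] top 0.9863320671976227
 shoe+tip (array([314.7, 160.3]), array([ 30.8, 150.1]), 163.52, np.float64(0.0137), 727)
 handle (array([328.1, 157.8]), array([24.2, 71.2]), 149.94, np.float64(0.0594), 168)
 tip (array([238.4, 167.2]), array([0., 0.]), 0.0, np.float64(0.01), 1)
stick [430.64283802 332.7686747 ] top 0.9863320671976227
 shoe+tip (array([ 233.9, -248.5]), array([ 57.7, 314.3]), 98.54, np.float64(0.0265), 3015)
 handle (array([ 234.1, -218. ]), array([ 52.2, 258.5]), 94.86, np.float64(0.1178), 743)
 tip (array([ 256.5, -396.8]), array([15.9, 57.8]), 11.22, np.float64(0.0269), 179)
tin (array([603.5,  27.6]), array([66.9, 77.8]), 175.57, np.float64(0.053), 576)
guard (array([612.4, 151.5]), array([ 50.8, 123. ]), 175.14, np.float64(0.1099), 979)
bed(fence tops) (array([611. , 120.1]), array([103.5, 412.8]), 84.73, np.float64(0.0256), 5515) [0.02251763 0.02424956 0.0256167  0.02766489 0.03826613]
```

View pics/crop.png

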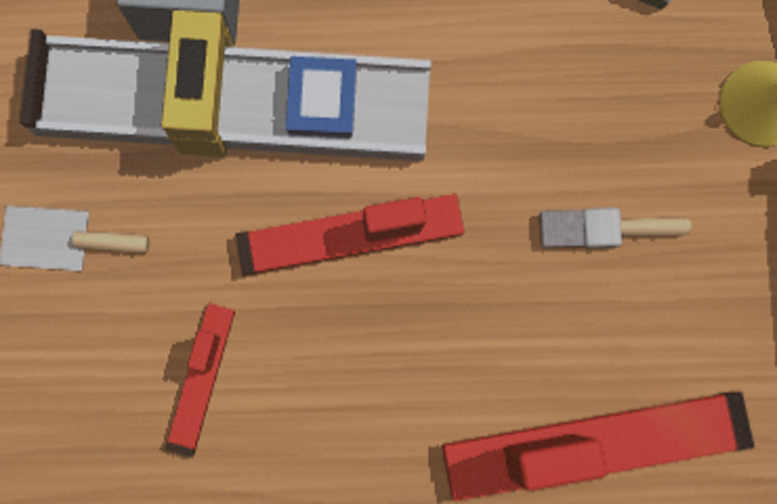

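The picture confirms it. Stick A (crop 350,232, black tip at 245,253) has a shoe about 236 x 48 mm, 20 mm high, with its handle top at 90 mm, so it fits the description. B is 150 mm long and C is about 314 mm, so both are out. The blue tin (crop 320,95) sits before the guard at coder x≈-125 mm. Guard and bed agree on a coder origin of about (613,152) mm with the feed at about 85°.

Next I'll hover over A and refine its pose with the wrist camera.

```bash
cat >> h.py <<'E'
def down(yaw_x):  # tool z down, tool y perpendicular to stick axis yaw_x (deg); y yaw = yaw_x-90
    a=np.radians(yaw_x-90); y=np.array([np.cos(a),np.sin(a),0]); z=np.array([0,0,-1.]); return qm(np.c_[np.cross(y,z),y,z])
def stick(c,st,roi=None):
    hsv=cv2.cvtColor(c["pixels"],cv2.COLOR_RGB2HSV);H,S,V=[hsv[:,:,i].astype(int) for i in range(3)]
    vv,uu=np.mgrid[:480,:640]; P=depthpts(c,np.c_[uu.ravel(),vv.ravel()],st).reshape(480,640,3)
    red=((H<6)|(H>174))&(S>150)&(V>50)&(c["z_map"]>0)
    if roi is not None: red&=roi
    def fit(m,z):
        m=cv2.morphologyEx(m.astype(np.uint8),cv2.MORPH_OPEN,np.ones((3,3)))
        n,l,s,_=cv2.connectedComponentsWithStats(m); m=l==1+np.argmax(s[1:,4])
        v,u=np.nonzero(m); p=onplane(c,np.c_[u,v],z,st); r=cv2.minAreaRect((p[:,:2]*1000).astype(np.float32)); b=cv2.boxPoints(r)
        e=max([b[1]-b[0],b[2]-b[1]],key=np.linalg.norm)
        return np.round(r[0],1),np.round(np.sort(r[1]),1),round(float(np.degrees(np.arctan2(e[1],e[0])))%180,2),np.round(np.median(P[m][:,2]),4)
    print('handle top',fit(red&(abs(P[:,:,2]-.09)<.006),.09))
    print('shoe top',fit(red&(abs(P[:,:,2]-.02)<.008),.02))
    return P,H,S,V
E
python3 - <<'E'
from h import *
import pickle
c=pickle.load(open('d.pkl','rb'))["top"]
roi=np.zeros((480,640),bool);roi[205:255,255:378]=1
stick(c,None,roi)
q=down(99.1)
manip.move_to([0.45,-0.02,0.33],q)
manip.pause(.3)
st=manip.get_state();w=manip.camera("wrist");save(w,'w1.png')
print(np.round(st["tcp_pos"],4),st["time"],pose(w,st)[1],pose(w,st)[0][:,2])
stick(w,st)
E
```

```text
handle top (array([467.1, -43.7]), array([27.6, 58.7]), 99.09, np.float64(0.0899))
shoe top (array([461.2,  -6. ]), array([ 43.8, 225.7]), 99.1, np.float64(0.0202))
[ 0.4501 -0.0197  0.3299] 2.6833 [0.43724211 0.06168061 0.47228929] [ 0.05164559 -0.31498888 -0.94768916]
handle top (array([471.2, -41.4]), array([26.6, 58.8]), 99.32, np.float64(0.0893))
shoe top (array([464.5,  -4.5]), array([ 42.1, 224. ]), 99.31, np.float64(0.0197))
```

View pics/w1.png

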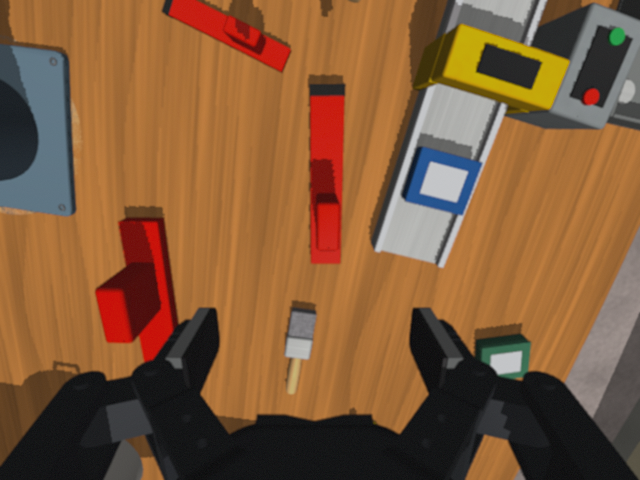

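The wrist view shows stick A at (325,175), black tip up at (327,90), handle at (327,222), with the tin at (443,182) and the guard at (505,65). The two cameras agree within 4 mm. Grasping at their average, since the grip centres itself.

Run:
```python
from h import *
x,y=.469,-.0425; q=down(99.2)
manip.move_to([x,y,.14],q)
manip.move_l([x,y,.046],rate=.12,stop_force=15)
manip.gripper_close(60); s=manip.get_state();print(s["tcp_pos"],s["grip_width"],s["gripper_force"],s["ft_force"])
manip.move_l([x,y,.15],rate=.1); s=manip.get_state();print(s["grip_width"],s["gripper_force"],s["ft_force"])
manip.move_l([.47,-.2,.16],rate=.15)
q2=down(84.9)
manip.move_l([.582,-.205,.16],rate=.12,attitude=q2)
manip.pause(.3)
st=manip.get_state();w=manip.camera("wrist");save(w,'w2.png')
import pickle;pickle.dump((st,w),open('w2.pkl','wb'))
print(np.round(st["tcp_pos"],4),st["time"])
```

```text
[ 0.46925312 -0.0424292   0.04625972] 0.027209089546699747 61.566141843795776 [0.16450242 0.14337291 4.57004767]
0.027295153764127666 60.956618785858154 [ 0.06703983  0.42135198 -2.36324633]
[ 0.5818 -0.205   0.1601] 8.7917
```

View pics/w2.png

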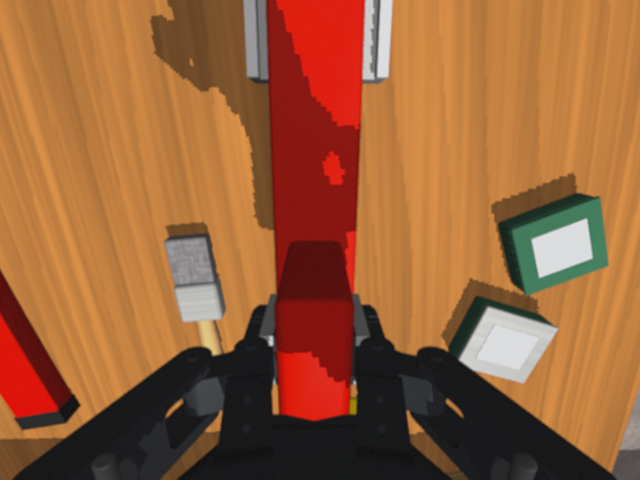

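The stick is held. The shoe's middle (316, row 75) lies over the bed's infeed end (edges 246 and 389, middle 317.5). Quick numeric check of tip and bed end, then lower behind the tin.

Run:
```python
from h import *
import pickle
st,w=pickle.load(open('w2.pkl','rb'))
b=onplane(w,[[246,77],[389,80]],.037,st);print('bed end corners',np.round(b,4),b.mean(0),np.linalg.norm(b[0]-b[1]))
c=manip.camera("top");hsv=cv2.cvtColor(c["pixels"],cv2.COLOR_RGB2HSV);H,S,V=[hsv[:,:,i].astype(int) for i in range(3)]
vv,uu=np.mgrid[:480,:640];P=depthpts(c,np.c_[uu.ravel(),vv.ravel()]).reshape(480,640,3)
# coder frame coords
a=np.radians(84.9);o=np.array([.6133,.152])
d=P[:,:,:2]-o;X=d[:,:,0]*np.cos(a)+d[:,:,1]*np.sin(a);Y=-d[:,:,0]*np.sin(a)+d[:,:,1]*np.cos(a)
m=(P[:,:,2]>.10)&(P[:,:,2]<.145)&(X<-.1)&(abs(Y)<.05)&(X>-.5)&(c["z_map"]>0)&(V<256)
r=m&((H<6)|(H>174))&(S>150)
print('shoe z',np.median(P[r][:,2]),'red X',np.percentile(X[r],[1,99]),'all X max',np.percentile(X[m],99.5),'Y',np.percentile(Y[r&(X>-.25)],[1,50,99]))
for lo in(-.29,-.25,-.21):
  k=r&(abs(X-lo)<.015);print(lo,k.sum(),Y[k].mean() if k.any() else None)
save(c,'t2.png')
```

```text
bed end corners [[ 0.5439 -0.0814  0.037 ]
 [ 0.6468 -0.0926  0.037 ]] [ 0.59534681 -0.08700879  0.037     ] 0.10358063200028159
shoe z 0.13395555623978656 red X [-0.2512639  -0.21061431] all X max -0.19549485369503106 Y [-0.01955172 -0.01010209  0.00503417]
-0.29 0 None
-0.25 52 -0.012327393897457255
-0.21 86 -0.007487089347761386
```

Everything agrees to within a few mm: tip at coder x≈-195, tin's rear face at -165, shoe level. Lowering and pushing.

Run:
```python
from h import *
a=np.radians(84.9);f=np.array([np.cos(a),np.sin(a)]);o=np.array([.615,.152])
def at(x,z): return [*(o+x*f),z]
print(manip.move_l(at(-.3585,.0765),rate=.1,stop_force=8))
print(manip.move_l(at(-.105,.0765),rate=.07,stop_force=20))
manip.pause(.3)
s=manip.get_state();print(s["tcp_pos"],s["ft_force"],s["gripper_force"],s["time"])
c=manip.camera("top");save(c,'t3.png');c=manip.camera("scene");save(c,'s3.png')
```

```text
False
False
[0.60568299 0.04726668 0.07653548] [ 0.57929583 -1.42881084 -1.29261796] 61.06284856796265 13.95
```

View pics/s3.png

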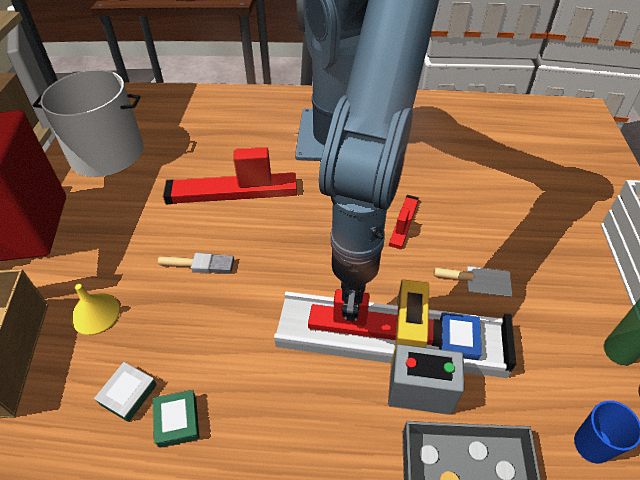

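The tin (461,337) lies beyond the guard with the stick's tip behind it under the guard. Drawing back, then returning the stick to where it lay.

Run:
```python
from h import *
a=np.radians(84.9);f=np.array([np.cos(a),np.sin(a)]);o=np.array([.615,.152])
def at(x,z): return [*(o+x*f),z]
manip.move_l(at(-.3585,.0765),rate=.15,stop_force=15)
manip.move_l(at(-.3585,.15),rate=.15)
q=down(99.2)
manip.move_l([.469,-.2,.15],rate=.15,attitude=q)
manip.move_l([.464,-.0425,.15],rate=.15)
manip.move_l([.464,-.0425,.055],rate=.12)
print(manip.move_l([.464,-.0425,.0455],rate=.03,stop_force=4),manip.get_state()["tcp_pos"])
manip.release(); manip.move_l([.464,-.0425,.2],rate=.12)
manip.move_to([.40,-.25,.35],q)
manip.pause(.3)
s=manip.get_state();print(s["time"],s["ft_force"])
c=manip.camera("top");save(c,'t4.png')
hsv=cv2.cvtColor(c["pixels"],cv2.COLOR_RGB2HSV);H,S,V=[hsv[:,:,i].astype(int) for i in range(3)]
m=(H>105)&(H<125)&(S>120);m[:120]=0;m[200:]=0;m[:,:165]=0;m[:,300:]=0
v,u=np.nonzero(m);p=onplane(c,np.c_[u,v],.053);r=cv2.minAreaRect((p[:,:2]*1000).astype(np.float32))
d=np.array(r[0])/1000-np.array([.6133,.152]);print('tin',r,'coder x',d@f,'y',d@[-f[1],f[0]])
roi=np.zeros((480,640),bool);roi[205:255,255:378]=1
stick(c,None,roi)
```

```text
True [ 0.46455496 -0.04233725  0.04624882]
23.3 [-0.6555407  -0.53884256 -0.20960085]
tin ((623.5016479492188, 244.2522735595703), (67.32695007324219, 77.99386596679688), 84.82593536376953) coder x 0.09279392116416495 y -0.001960559299876824
handle top (array([461.9, -44. ]), array([27.3, 59.8]), 99.08, np.float64(0.0897))
shoe top (array([456.1,  -6. ]), array([ 43.7, 225.5]), 99.07, np.float64(0.0201))
```

View pics/t4.png

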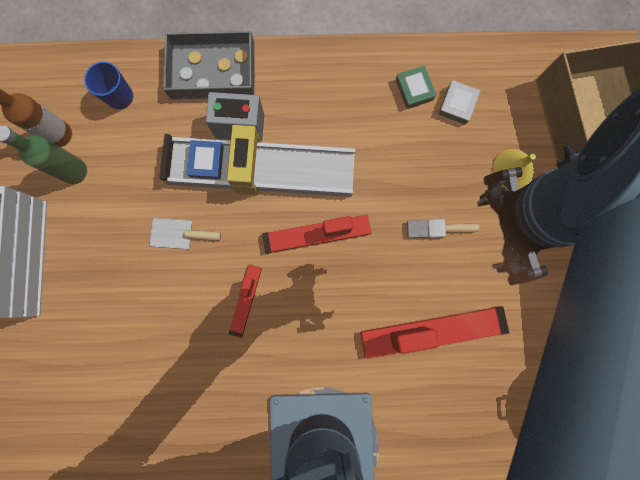

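The tin (205,160) is at coder x≈93 mm, y≈-2 mm. The stick (318,233) stands flat on the table, released, with its shoe top at 20 mm, and the arm is clear.

```bash
python3 -c "
from bench import manip
print(manip.hand_in())"
```

```text
the job is handed in; nothing more can be done
None
```

I handed the job in: the tin lies past the guard (centre about 93 mm beyond its middle), the push stick is back on the table on its shoe, and the arm is clear, after about 23 s of robot time; no verdict came back.

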